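# Free the jar tray and fill the gap in its row

## Robot

A 7-joint arm with a two-finger parallel gripper is mounted at the origin on the work surface. World frame = base frame: x ahead of the robot, y to its left, z up, the work surface at z = 0. Lengths are in m, angles in rad, forces in N, time in s.
With the tool pointing down it reaches from about 0.4 to 0.875 m from the base axis. Payload 19.3 kg.
Tool frame: the origin (TCP) lies at the very end of the fingers, on their centre line; the grasp point (between the pads) lies 19 mm behind it; z points along the fingers, y is the direction in which the jaws open and shut (so a half turn about z gives the same grasp; the last joint's range is limited). The gripper opens to 85 mm and grips with 20 to 120 N. Pads are 22 mm wide; open, the fingers measure 114 mm over their backs; the gripper's body (76 mm by 85 mm) begins 54 mm behind the grasp point. The pads swing forward as they close: fully open they stand 13 mm farther back than shut.
Start: joints at [-1.313, 0.521, -0.036, 1.599, 0.021, 1.021, -0.113], TCP at [0.201, 0.592, 0.231] pointing down, gripper open.
Joint ranges: [-2.91, 2.91], [-0.3, 2.13], [-1.5, 1.42], [0.17, 2.43], [-1.26, 4.41], [0.16, 1.93], [-2.52, 2.52]. Speed limits (rad/s): [1.89, 1.89, 2.39, 2.39, 3.01, 3.01, 3.01].

## Interface

Orientations are given as [roll, pitch, yaw] about the fixed x, y, z axes, in that order (R = Rz(yaw) Ry(pitch) Rx(roll)).
In Python, from workcell import telemetry, imaging, ticket gives the robot as it stands.
- The arm moves only by the tool carry_out, never from a script. Its argument "series" is a list of rows, each a list of 7 numbers: the shift along the tool's x, y, z in m, then the turn, a rotation vector about the tool's x, y, z in rad, then the closure in counts, from 0 (fully open) to 255 (shut). In form: [[tx, ty, tz, ax, ay, az, jaw], ...]. A call has 1 to 10 rows; each row is the pose to reach, as a shift and turn from the pose commanded when the call began, along the tool's axes at that moment; what a row does not reach only later rows make up. A row lasts 1/8 s, in which the tool goes at most 62.5 mm and 10.7 degrees, less where a joint would pass 70% of its speed; a pose out of reach is approached as far as the arm can. A call with a gripper value outside its range is refused whole. The fingers move at their own pace and stop on an object; "force" is the grip in N (left out, the last holds). Time passes only in rows, so rows that repeat a pose let the fingers close. It gives the time, the measured TCP pose, the force and the opening at its end, in the units of the state.
- telemetry.observe(): the state, without advancing time (a new reading comes with each control period).
- imaging.grab_frame(name): name is "scene" or "side" or "wrist"; returns (picture, depth): 384x512x3 uint8, blue, green, red; 384x512 float32, m along the optical axis (not along the pixel's ray), 0 where there is no reading.
- imaging.camera_info(name): a dict with "mtx" (3x3 intrinsics, pixels), "extrinsics" (4x4, takes a point from camera to world coordinates); the wrist camera has in their place "hand_eye" (4x4, takes a point from camera to tool coordinates, whose origin is the TCP and whose axes are the flange's). Camera axes: x right, y down, z forward; pixel columns grow to the right and rows downward; lengths in m; the calibration is good to about 2 mm. A picture is of the moment at which its call begins: read the wrist's pose just before it. camera_info takes no time and is no camera call.
- ticket.job_done(): hands the job in, once; it reports no verdict.
The state is a dict: "clock": time; "qpos": joint angles; "qd": joint speeds; "joint_efforts": joint torques, N m; "position": TCP position; "tool_rot": TCP orientation; "force": force on the tool from outside, world axes, zero at the start; "moment": the same for the moment, N m; "grip_width": finger opening in m.
Only numpy, scipy, OpenCV 4.12 (cv2) and the standard library are available. Lean on these libraries where they do the work, as an engineer would, in place of code of your own. Each camera call takes 0.05 s, during which the arm holds its last target.

## Task

Pull the jar tray of the low shelf unit right out, to its stop or nearly; its yellow sliding catch may or may not be holding it, and only a pull tells, so if the tray will not come, slide the catch to one end or the other and try again. Then stand the gold-lidded jar from the table upright on the tray in the gap between its two jars, in line with them in one neat row, and leave the tray out. Keep the two row jars standing in their line and leave the white-lidded jar where it is.

Things in the scene. Friction and masses are not known exactly. Their poses are not given: they have to be found in the camera images.
- unit: fixed low grey steel shelf unit on the table, 320 wide (y) x 220 deep x 162 mm high; origin at table level, its x axis points from its front (robot side) to its back, z up. Its top board covers x -130 to +90 mm, y +-160 mm, z 150 to 162 mm. A sheet-metal tray pulls out of its front along its -x, under the top board
- tray (a joint): how far the pull-out tray is out, m: 0 = fully in (at the start), 0.15 = at its outer stop. It slides with about 3 N and stays where it is left. Held by the catch it only gives about 12 mm and then stops dead; a pull of about 15 N is enough to tell
- tray_handle (a point): middle of the tray's blue handle bar: a level round bar, 14 mm thick, 130 mm long along the unit's y, on two 8 mm square posts 55 mm either side of the middle, standing on the tray's low front wall (wall top 72 mm below the bar's centre). Bar centre 110 mm above the table, 65 mm in front of the top board's edge; free above; moves with the tray
- tray_row (a point): point on the tray's floor (16 mm above the table), midway across, on the line where the row of jars stands; the row runs along the unit's y, 110 mm behind the handle bar. The tray is 266 mm wide inside, walls 24 mm above its underside (38 mm above the table); a grey sheet cover 110 mm wide, 138 mm high stands on it 93 mm behind the row's line. Moves with the tray: under the top board when in, in front of it when out. Axes as the unit
- catch (a joint): position of the sliding catch, m, from -0.030 (end stop) to +0.030 (end stop) along the unit's y; starts anywhere; slides with about 3 N and stays where it is left. What it does inside is hidden: it frees the tray only when it is within about 12 mm of ONE of its two ends, and holds it everywhere else. Which end is the free one differs from time to time and cannot be seen; only pulling the tray tells. Let the tray go before sliding the catch
- catch_grip (a point): point in the middle of the catch's yellow block, 26 (x) x 30 (y) x 36 mm high, on top of the unit near its front edge, 192 mm above the table (block from 170 to 206 mm; dark cover strip 44 x 150 mm below it, top at 168 mm). It moves along the unit's y. 100 mm in front of the unit's origin
- jar_gold: loose closed jar of red preserve with a GOLD lid, standing on the table to one side; 62 mm diameter, 105 mm high, the lid 58 mm diameter and 16 mm high; 0.3 to 0.55 kg. Origin at the centre of its underside, z up
- jar_white: same jar with a WHITE lid, standing on the other side of the table; to be left alone. Origin at the centre of its underside. Clutter at the table's sides, to be steered clear of: two dark oil bottles 200 mm high at x 0.64 to 0.70 m, 0.40 to 0.46 m either side of the middle; lower boxes, a tin, a scale and a crate farther out
- jar_row_left: gold-lidded jar (same sizes) standing loose on the tray, on the unit's +y side of the row; origin at the centre of its underside. It rides with the tray; 75 to 88 mm from the tray's middle
- jar_row_right: the same on the unit's -y side of the row
Mind the look-alikes: they are no part of the job. What is shaped like the jar_gold but blue or turquoise is not meant.

How it is judged:
On the way:
1. the tray is pulled out, at least 130 mm (value of joint tray above 0.13 m), for 0.2 s.
At the end, for the whole second after the job is handed in: The tray is out at least 130 mm; the gold-lidded jar stands upright (within 7 degrees) on the tray floor, within 15 mm of the row's line and its centre within 100 mm of the centre of each row jar, at rest; both row jars still stand upright on the tray within 20 mm of the row's line (value of joint tray above 0.13 m and x of jar_gold in the frame of tray_row between -0.015 and 0.015 m and z of jar_gold in the frame of tray_row between -0.006 and 0.006 m and angle between each of jar_gold, jar_row_left, jar_row_right's own z axis and vertical below 0.12 rad and horizontal distance between jar_gold and jar_row_left below 0.1 m and horizontal distance between jar_gold and jar_row_right below 0.1 m and x of jar_row_left in the frame of tray_row between -0.02 and 0.02 m and z of jar_row_left in the frame of tray_row between -0.006 and 0.006 m and x of jar_row_right in the frame of tray_row between -0.02 and 0.02 m and z of jar_row_right in the frame of tray_row between -0.006 and 0.006 m and linear speed of jar_gold below 0.02 m/s and velocity of joint tray below 0.01 m/s); the robot touches nothing.
It fails at once if jar white pushed or tipped away from its place (distance of jar_white from where it was at the start of the episode above 0.03 m).
It also fails if it takes over 72 s, if anything falls off the work surface, if the arm or the gripper's body presses on something with over 40 N, if the wrist force passes 120 N, or if a joint passes its speed limit or range.

## Working session

There is one attempt and no reset: what is moved stays moved. The work goes in short steps, Python scripts to look and compute and a tool call to move; the robot and the scene stay as the last step left them, time stands still between calls to the robot, and variables do not carry over. Pictures are saved under pics/ and viewed, and the job is handed in when it is done.

Besides the shell and the picture viewer there is one more tool, called after "Request:" as name(argument=value, ...), one argument or row to a line, values as JSON. carry_out: Moves the arm, as the interface text tells. Its arguments: {"type":"object","properties":{"series":{"type":"array"},"force":{"type":"number"}},"required":["series"]}

```bash
ls; mkdir -p pics
cat > h.py <<'E'
import numpy as np, cv2
from workcell import telemetry, imaging, ticket
from scipy.spatial.transform import Rotation as R
def T_tool(s):
    T=np.eye(4);T[:3,:3]=R.from_euler('xyz',s['tool_rot']).as_matrix() if len(np.ravel(s['tool_rot']))==3 else 0
    T[:3,3]=s['position'];return T
def grab(name):
    s=telemetry.observe(); im,d=imaging.grab_frame(name); ci=imaging.camera_info(name)
    E=np.array(ci['extrinsics']) if 'extrinsics' in ci else T_tool(s)@np.array(ci['hand_eye'])
    return im,d,np.array(ci['mtx']),E
def ray(K,E,u,v):
    d=E[:3,:3]@np.linalg.solve(K,[u,v,1.0]);return E[:3,3],d
def onz(K,E,u,v,z):
    o,d=ray(K,E,u,v);return o+d*(z-o[2])/d[2]
def cloud(d,K,E):
    v,u=np.mgrid[:d.shape[0],:d.shape[1]]
    p=np.stack([(u-K[0,2])/K[0,0]*d,(v-K[1,2])/K[1,1]*d,d],-1)
    return p@E[:3,:3].T+E[:3,3]
E
python3 - <<'E'
from h import *
s=telemetry.observe();print(s)
for n in('scene','side','wrist'):
    im,d,K,E=grab(n);cv2.imwrite(f'pics/{n}0.png',im);np.savez(f'{n}0.npz',im=im,d=d,K=K,E=E);print(n,K.round(1).tolist(),E.round(3).tolist())
E
```

```text
pics
{'clock': 0.0, 'qpos': array([-1.31322484,  0.52202186, -0.03634619,  1.59999473,  0.0212017 ,
        1.02109772, -0.11280936]), 'qd': array([ 2.44102170e-03, -3.05271366e-05, -1.68462167e-05,  4.73792275e-04,
        2.63356462e-04, -1.67986990e-03,  6.79576196e-04]), 'joint_efforts': array([ 8.18049466e-04, -9.27091455e+01,  1.98040433e+00, -3.69908702e+01,
        1.78784964e-02,  8.38664419e-03, -8.90719707e-05]), 'position': array([0.20112602, 0.59140184, 0.23072538]), 'tool_rot': array([-3.14045838e+00,  7.30604336e-05,  2.81381881e+00]), 'force': array([-0.69561691, -0.31810201,  0.09372085]), 'moment': array([ 0.03354204,  0.00750798, -0.00619666]), 'grip_width': 0.08574807886757203}
scene [[452.9, 0.0, 254.2], [0.0, 452.9, 191.7], [0.0, 0.0, 1.0]] [[0.92, -0.37, 0.13, 0.376], [-0.392, -0.868, 0.303, -0.366], [0.001, -0.33, -0.944, 1.294], [0.0, 0.0, 0.0, 1.0]]
side [[384.7, 0.0, 256.2], [0.0, 384.7, 186.2], [0.0, 0.0, 1.0]] [[-0.334, -0.894, 0.299, 0.241], [-0.943, 0.316, -0.108, 0.095], [0.002, -0.318, -0.948, 1.059], [0.0, 0.0, 0.0, 1.0]]
wrist [[336.4, 0.0, 252.8], [0.0, 336.4, 188.0], [0.0, 0.0, 1.0]] [[0.323, 0.908, 0.267, 0.132], [0.946, -0.31, -0.092, 0.614], [-0.001, 0.283, -0.959, 0.375], [0.0, 0.0, 0.0, 1.0]]
```

View pics/scene0.png

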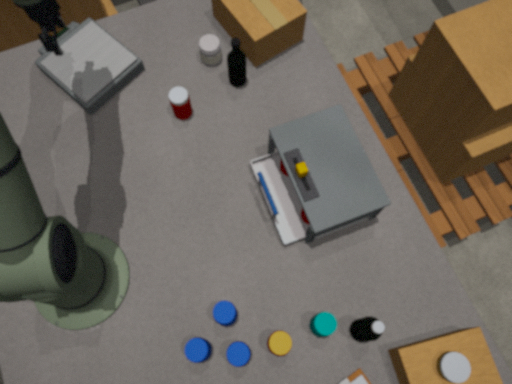

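View pics/side0.png

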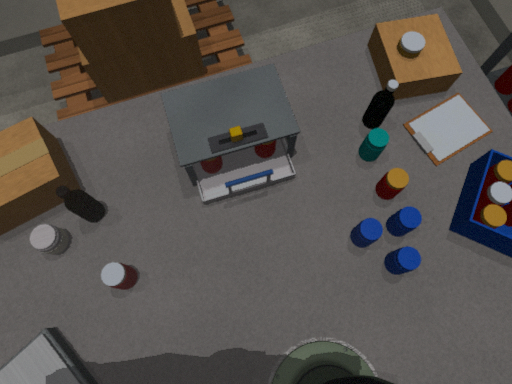

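View pics/wrist0.png

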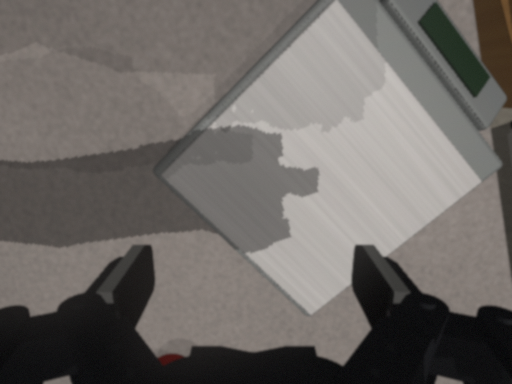

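The scene view shows the unit at (325,175), the blue handle at (267,193), the yellow catch at (303,169) and the gold jar at (280,343). The white jar is at (180,100). In the side view the catch is at (236,132), the handle at (249,180) and the gold jar at (396,180).

```bash
cat > m.py <<'E'
from h import *
def masks(im):
    h=cv2.cvtColor(im,cv2.COLOR_BGR2HSV)
    return {'yellow':cv2.inRange(h,(18,130,110),(32,255,255)),'blue':cv2.inRange(h,(100,120,60),(125,255,255)),'red':cv2.inRange(h,(0,150,40),(8,255,255))|cv2.inRange(h,(170,150,40),(180,255,255))}
def comps(m,amin=20):
    n,l,s,c=cv2.connectedComponentsWithStats(m)
    return [(s[i],c[i],l==i) for i in range(1,n) if s[i][4]>=amin]
E
python3 - <<'E'
from m import *
for n in('scene','side'):
    z=np.load(n+'0.npz');im,d,K,E=[z[k] for k in('im','d','K','E')]
    P=cloud(d,K,E)
    for c,m in masks(im).items():
        for s,ce,mk in comps(m):
            p=P[mk&(d>0)]
            r=cv2.minAreaRect(np.argwhere(mk)[:,::-1].astype(np.float32))
            print(n,c,s.tolist(),ce.round(1),'med',np.median(p,0).round(3),'ztop',np.percentile(p[:,2],95).round(3),'min',p.min(0).round(3),'max',p.max(0).round(3))
E
```

```text
scene yellow [102, 0, 12, 14, 44] [107.8   5.8] med [ 0.344  1.297 -0.416] ztop -0.406 min [ 0.324  1.247 -0.427] max [ 0.361  1.331 -0.4  ]
scene yellow [222, 0, 53, 41, 724] [249.5  17.7] med [0.745 0.536 0.141] ztop 0.145 min [0.692 0.455 0.129] max [0.798 0.639 0.148]
scene yellow [270, 0, 35, 23, 282] [288.    8.4] med [0.869 0.523 0.141] ztop 0.145 min [0.833 0.475 0.133] max [0.914 0.576 0.148]
scene yellow [437, 0, 75, 110, 2987] [484.1  47.4] med [ 1.518  0.266 -0.059] ztop -0.054 min [ 1.421  0.019 -0.071] max [ 1.733  0.418 -0.049]
scene yellow [471, 127, 41, 30, 280] [490.9 140.6] med [ 1.533 -0.02  -0.31 ] ztop -0.304 min [ 1.426 -0.05  -0.323] max [ 1.635  0.009 -0.299]
scene yellow [296, 162, 12, 12, 115] [301.4 167.6] med [ 0.664 -0.004  0.206] ztop 0.209 min [ 0.653 -0.018  0.168] max [0.677 0.025 0.211]
scene yellow [399, 329, 103, 55, 2004] [447.1 357.9] med [ 0.81  -0.562  0.101] ztop 0.104 min [ 0.695 -0.673  0.091] max [ 0.919 -0.508  0.108]
scene yellow [269, 331, 23, 25, 442] [279.6 342.7] med [ 0.441 -0.376  0.106] ztop 0.109 min [ 0.414 -0.405  0.078] max [ 
[... 2636 characters left out ...]
73  -1.279 -0.447]
side red [255, 141, 20, 16, 217] [265.1 149.5] med [ 0.646 -0.077  0.067] ztop 0.1 min [ 0.633 -0.106  0.021] max [ 0.672 -0.056  0.15 ]
side red [201, 157, 21, 16, 149] [212.5 164.2] med [0.652 0.073 0.074] ztop 0.101 min [0.637 0.049 0.03 ] max [0.668 0.103 0.152]
side red [473, 164, 27, 60, 426] [484.9 193.4] med [ 0.324 -0.582  0.075] ztop 0.09 min [ 0.258 -0.675  0.022] max [ 0.397 -0.527  0.094]
side red [376, 174, 26, 25, 293] [385.3 189.3] med [ 0.43  -0.35   0.054] ztop 0.083 min [ 0.41  -0.396 -0.   ] max [ 0.485 -0.343  0.097]
side red [503, 201, 9, 25, 134] [508.5 213.6] med [ 0.259 -0.642  0.043] ztop 0.061 min [ 0.228 -0.689  0.011] max [ 0.289 -0.634  0.066]
```

Run:
```python
from m import *
V={n:np.load(n+'0.npz') for n in('scene','side')}
def tri(a,b):
    o1,d1=ray(V['scene']['K'],V['scene']['E'],*a);o2,d2=ray(V['side']['K'],V['side']['E'],*b)
    t=np.linalg.lstsq(np.c_[d1,-d2],o2-o1,rcond=None)[0]
    p,q=o1+d1*t[0],o2+d2*t[1];return ((p+q)/2).round(4),np.linalg.norm(p-q).round(4)
print('handle',tri((267.2,193.2),(248.7,177.7)))
print('catch',tri((301.4,167.6),(235.4,130.8)))
print('gold',tri((279.6,342.7),(397.7,177.5)))
for n in V:
    z=V[n];im,d,K,E=[z[k] for k in('im','d','K','E')];P=cloud(d,K,E)
    m=masks(im)['blue']
    for s,ce,mk in comps(m):
        p=P[mk]
        if abs(np.median(p[:,1]))<.03 and .5<np.median(p[:,0])<.6:
            vx=cv2.fitLine(np.argwhere(mk)[:,::-1].astype(np.float32),cv2.DIST_L2,0,.01,.01).ravel()
            t=[(np.argwhere(mk)[:,::-1]-vx[2:])@vx[:2]];a=vx[2:]+vx[:2]*np.min(t);b=vx[2:]+vx[:2]*np.max(t)
            A=onz(K,E,*a,.112);B=onz(K,E,*b,.112);dd=A-B;dd*=np.sign(dd[1]);print(n,'bar ends',A.round(4),B.round(4),np.linalg.norm(dd),'mid',((A+B)/2).round(4),'yaw',np.arctan2(-dd[0],dd[1]))
    b=(abs(P[...,2]-.162)<.006)&(P[...,0]>.55)&(P[...,0]<1)&(abs(P[...,1])<.3)
    s,ce,mk=max(comps(b.astype(np.uint8)),key=lambda x:x[0][4])
    r=cv2.minAreaRect(P[mk][:,:2].astype(np.float32)*1000);print(n,'board',r,P[mk][:,2].mean(), cv2.boxPoints(r).round().tolist())
    b=(abs(P[...,2]-.168)<.004)&0
    # gold jar top
    for c in ('yellow',):
        for s,ce,mk in comps(masks(im)[c]):
            p=P[mk]
            if abs(np.median(p[:,1])+.376)<.03 and abs(np.median(p[:,0])-.44)<.03:
                u,v=np.where(mk)[1],np.where(mk)[0]
                q=np.array([onz(K,E,a,b,.105) for a,b in zip(u,v)]);(c2,rr)=cv2.minEnclosingCircle(q[:,:2].astype(np.float32)*1000);print('gold circ',c2,rr,q.mean(0).round(4))
```

```text
handle (array([ 0.5707, -0.0033,  0.1062]), np.float64(0.0005))
catch (array([ 0.665 , -0.0029,  0.2016]), np.float64(0.0002))
gold (array([ 0.4414, -0.376 ,  0.1014]), np.float64(0.0003))
scene bar ends [0.5714 0.0587 0.112 ] [ 0.5677 -0.0668  0.112 ] 0.12550961601835953 mid [ 0.5695 -0.0041  0.112 ] yaw -0.029490135321331132
scene board ((746.2929077148438, -9.380508422851562), (321.54022216796875, 222.49156188964844), 88.10485076904297) 0.16275766443116024 [[630.0, -166.0], [852.0, -174.0], [863.0, 148.0], [640.0, 155.0]]
gold circ (440.809814453125, -376.0086975097656) 28.866811752319336 [ 0.4411 -0.376   0.105 ]
side bar ends [0.5711 0.0605 0.112 ] [ 0.5665 -0.0667  0.112 ] 0.12727256339372908 mid [ 0.5688 -0.0031  0.112 ] yaw -0.03624544386440507
side board ((743.4998779296875, -9.449310302734375), (320.30230712890625, 222.46310424804688), 88.20610046386719) 0.16083765662118535 [[627.0, -166.0], [850.0, -173.0], [860.0, 147.0], [637.0, 154.0]]
gold circ (441.10626220703125, -374.0802001953125) 28.195207595825195 [ 0.4409 -0.3741  0.105 ]
```

Board, bar and depth agree: unit yaw is about −0.033, front edge middle (0.634, −0.005), bar middle (0.569, −0.004, 0.11). The catch is about 3 mm from its centre, so it is certainly holding. I'll slide it first, using one jaw orientation (jaws along the unit's x) for everything.

```bash
cat > rel.py <<'E'
from h import *
def rel(targets,yaw=1.538,T0=None):
    s=telemetry.observe(); T=T_tool(s) if T0 is None else T0
    print('t',round(s['clock'],2),'pos',s['position'].round(4),'rot',np.round(s['tool_rot'],4),'F',s['force'].round(1),'grip',round(s['grip_width'],4),'q',s['qpos'].round(2))
    for t in targets:
        y=t[3] if len(t)>3 else yaw
        Rt=(R.from_euler('z',y)*R.from_euler('x',np.pi)).as_matrix()
        sh=T[:3,:3].T@(np.array(t[:3])-T[:3,3]); rv=R.from_matrix(T[:3,:3].T@Rt).as_rotvec()
        print(t,'->',sh.round(4).tolist(),rv.round(4).tolist())
E
python3 - <<'E'
from rel import *
from m import *
for n in('scene','side'):
    z=np.load(n+'0.npz');h=cv2.cvtColor(z['im'],cv2.COLOR_BGR2HSV);P=cloud(z['d'],z['K'],z['E'])
    for s,ce,mk in comps(cv2.inRange(h,(80,120,60),(97,255,255))): print(n,'turq',s,ce,np.median(P[mk],0))
rel([(.55,.15,.28),(.664,-.004,.26),(.664,-.004,.177)])
E
```

```text
scene turq [311 312  26  25 480] [323.83333333 323.86041667] [ 0.5621604  -0.37878067  0.10519   ]
side turq [368 128  21  19 316] [378.08544304 137.09177215] [ 0.56537425 -0.37677207  0.10393376]
t 0.15 pos [0.2012 0.5915 0.2309] rot [-3.1408e+00  1.0000e-04  2.8137e+00] F [-1.2  0.1  0.2] grip 0.0855 q [-1.31  0.52 -0.04  1.6   0.02  1.02 -0.11]
(0.55, 0.15, 0.28) -> [-0.4724, -0.3057, -0.0488] [-0.0006, 0.0005, 1.2757]
(0.664, -0.004, 0.26) -> [-0.6299, -0.4148, -0.0287] [-0.0006, 0.0005, 1.2757]
(0.664, -0.004, 0.177) -> [-0.6299, -0.4147, 0.0543] [-0.0006, 0.0005, 1.2757]
```

Request:
carry_out(
  series=[
    [-0.04,-0.03,-0.05,0,0,0.12,0],
    [-0.63,-0.415,-0.05,0,0,1.2757,0],
    [-0.63,-0.415,-0.05,0,0,1.2757,0],
    [-0.63,-0.415,-0.05,0,0,1.2757,0],
    [-0.63,-0.415,-0.05,0,0,1.2757,0],
    [-0.63,-0.415,-0.05,0,0,1.2757,0],
    [-0.63,-0.415,-0.05,0,0,1.2757,0],
    [-0.63,-0.415,-0.05,0,0,1.2757,0],
    [-0.63,-0.415,-0.05,0,0,1.2757,0],
    [-0.63,-0.415,-0.05,0,0,1.2757,0],
  ],
  force=40,
)

```text
clock: 1.4
position: [0.5739, 0.1108, 0.2801]
tool_rot: [-3.142, -0.0, 1.539]
force: [0.4, 0.4, -1.0]
grip_width: 0.0852
```

```bash
python3 -c "
from rel import *
rel([(.664,-.004,.28)])"
```

```text
t 1.4 pos [0.5739 0.1108 0.2801] rot [-3.1416e+00 -2.0000e-04  1.5386e+00] F [ 0.4  0.4 -1. ] grip 0.0852 q [-0.58  0.43  0.41  1.67 -0.19  1.08 -0.15]
(0.664, -0.004, 0.28) -> [-0.1118, 0.0938, 0.0001] [-0.0, -0.0002, 0.0006]
```

Request:
carry_out(
  series=[
    [-0.05,0.042,0,0,0,0,0],
    [-0.1118,0.0938,0,0,0,0,0],
    [-0.1118,0.0938,0,0,0,0,0],
    [-0.1118,0.0938,0,0,0,0,0],
    [-0.1118,0.0938,0,0,0,0,0],
  ],
)

```text
clock: 2.02
position: [0.6626, -0.0014, 0.2799]
tool_rot: [-3.141, -0.001, 1.539]
force: [0.3, 0.5, 0.9]
grip_width: 0.0855
```

```bash
python3 -c "
from rel import *
from m import *
rel([(.664,-.004,.177)])
im,d,K,E=grab('wrist');cv2.imwrite('pics/w1.png',im)
P=cloud(d,K,E)
for s,ce,mk in comps(masks(im)['yellow']):
    print(s,ce,np.median(P[mk],0),onz(K,E,*ce,.204)); q=P[mk]; q=q[q[:,2]>.2]; print(q.min(0),q.max(0)) if len(q) else 0
"
```

```text
t 2.02 pos [ 0.6626 -0.0014  0.2799] rot [-3.141e+00 -5.000e-04  1.539e+00] F [0.3 0.5 0.9] grip 0.0855 q [-0.34  0.58  0.42  1.45 -0.24  1.17  0.08]
(0.664, -0.004, 0.177) -> [-0.0026, 0.0016, 0.1029] [-0.0006, -0.0005, 0.001]
[ 240  175   37   45 1552] [257.96262887 198.12306701] [ 0.66445309 -0.00108545  0.20716741] [ 0.66452838 -0.00213016  0.204     ]
[ 0.65163873 -0.01752549  0.20015622] [0.67715142 0.07000654 0.42403889]
```

View pics/w1.png

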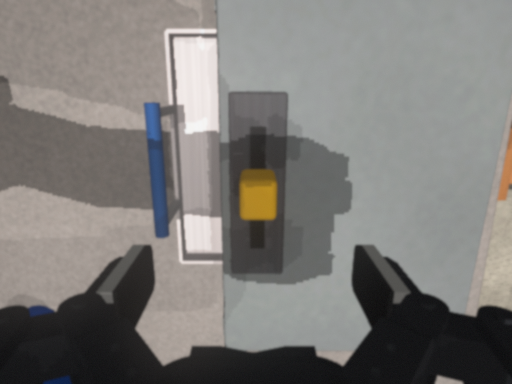

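The catch sits between the jaws at pixel (258,198). I'll descend, grip it and slide it to +y.

Request:
carry_out(
  series=[
    [-0.0015,0.0015,0.05,0,0,0,40],
    [-0.0015,0.0015,0.09,0,0,0,60],
    [-0.0015,0.0015,0.101,0,0,0,200],
    [-0.0015,0.0015,0.101,0,0,0,255],
    [-0.0015,0.0015,0.101,0,0,0,255],
    [-0.0015,0.0015,0.101,0,0,0,255],
    [-0.0015,0.0015,0.101,0,0,0,255],
  ],
)

```text
clock: 2.95
position: [0.6657, -0.0035, 0.1804]
tool_rot: [3.139, -0.0, 1.539]
force: [11.3, 0.1, -13.8]
grip_width: 0.0251
```

Request:
carry_out(
  series=[
    [0.008,0,0,0,0,0,255],
    [0.016,0,0,0,0,0,255],
    [0.023,0,0,0,0,0,255],
    [0.026,0,0,0,0,0,255],
    [0.026,0,0,0,0,0,255],
  ],
)

```text
clock: 3.58
position: [0.6666, 0.0223, 0.1804]
tool_rot: [3.139, -0.0, 1.538]
force: [11.3, -0.6, -14.6]
grip_width: 0.0251
```

Request:
carry_out(
  series=[
    [0,0,0,0,0,0,0],
    [0,0,0,0,0,0,0],
    [0,0,-0.05,0,0,0,0],
    [0,0,-0.09,0,0,0,0],
    [0,0,-0.09,0,0,0,0],
  ],
)

```text
clock: 4.2
position: [0.6667, 0.0218, 0.2731]
tool_rot: [3.136, -0.001, 1.538]
force: [0.3, -0.8, -0.1]
grip_width: 0.0856
```

```bash
python3 -c "
from rel import *
from m import *
rel([(.569,-.0035,.26),(.569,-.0035,.093)])
im,d,K,E=grab('wrist');cv2.imwrite('pics/w2.png',im)
for s,ce,mk in comps(masks(im)['yellow']): print(s,ce,onz(K,E,*ce,.204))
for s,ce,mk in comps(masks(im)['blue']): print('b',s,ce,onz(K,E,*ce,.115))
"
```

```text
t 4.2 pos [0.6667 0.0218 0.2731] rot [ 3.1359e+00 -1.0000e-03  1.5379e+00] F [ 0.3 -0.8 -0.1] grip 0.0856 q [-0.38  0.59  0.42  1.45 -0.25  1.15  0.04]
(0.569, -0.0035, 0.26) -> [-0.0285, -0.0968, 0.0125] [0.0057, -0.001, -0.0001]
(0.569, -0.0035, 0.093) -> [-0.0286, -0.0978, 0.1795] [0.0057, -0.001, -0.0001]
[ 234  173   38   48 1675] [252.35880597 197.84358209] [0.66529803 0.02360315 0.204     ]
b [140 131  14  14 169] [146.26627219 137.32544379] [0.57162457 0.05490924 0.115     ]
b [ 143  148   20  114 1088] [151.97794118 200.5       ] [ 0.56967197 -0.00467919  0.115     ]
```

Request:
carry_out(
  series=[
    [-0.015,-0.05,0,0,0,0,100],
    [-0.0285,-0.097,0.01,0.0057,0,0,130],
    [-0.0285,-0.097,0.06,0.0057,0,0,130],
    [-0.0285,-0.097,0.12,0.0057,0,0,130],
    [-0.0285,-0.097,0.165,0.0057,0,0,130],
    [-0.0285,-0.097,0.179,0.0057,0,0,130],
    [-0.0285,-0.097,0.179,0.0057,0,0,130],
  ],
)

```text
clock: 5.12
position: [0.5673, -0.0035, 0.0901]
tool_rot: [-3.135, 0.0, 1.538]
force: [0.5, -0.7, -0.1]
grip_width: 0.0419
```

Request:
carry_out(
  series=[
    [0,0,0,0,0,0,255],
    [0,0,0,0,0,0,255],
    [0,0,0,0,0,0,255],
    [0,0,0,0,0,0,255],
  ],
  force=50,
)

```text
clock: 5.62
position: [0.5686, -0.0033, 0.0919]
tool_rot: [-3.139, -0.001, 1.538]
force: [-0.6, -0.5, 8.6]
grip_width: 0.0124
```

Request:
carry_out(
  series=[
    [0,-0.005,0,0,0,0,255],
    [0,-0.01,0,0,0,0,255],
    [0,-0.014,0,0,0,0,255],
    [0,-0.017,0,0,0,0,255],
    [0,-0.017,0,0,0,0,255],
  ],
)

```text
clock: 6.25
position: [0.5515, -0.0027, 0.0919]
tool_rot: [-3.139, -0.001, 1.538]
force: [-0.4, 0.7, 9.4]
grip_width: 0.0123
```

Request:
carry_out(
  series=[
    [0,-0.008,0,0,0,0,255],
    [0,-0.016,0,0,0,0,255],
    [0,-0.03,0,0,0,0,255],
    [0,-0.045,0,0,0,0,255],
    [0,-0.06,0,0,0,0,255],
    [0,-0.075,0,0,0,0,255],
    [0,-0.09,0,0,0,0,255],
    [0,-0.102,0,0,0,0,255],
    [0,-0.112,0,0,0,0,255],
    [0,-0.12,0,0,0,0,255],
  ],
)

```text
clock: 7.5
position: [0.4312, 0.0015, 0.0919]
tool_rot: [-3.139, -0.001, 1.538]
force: [3.4, 1.2, 5.6]
grip_width: 0.0121
```

Request:
carry_out(
  series=[
    [0,-0.004,0,0,0,0,255],
    [0,-0.008,0,0,0,0,255],
    [0,-0.011,0,0,0,0,255],
    [0,-0.012,0,0,0,0,255],
    [0,-0.012,0,0,0,0,255],
  ],
)

```text
clock: 8.12
position: [0.4208, 0.0018, 0.0919]
tool_rot: [-3.141, -0.001, 1.538]
force: [11.4, 1.1, -4.5]
grip_width: 0.0123
```

Request:
carry_out(
  series=[
    [0,0,0,0,0,0,150],
    [0,0,0,0,0,0,120],
    [0,0,0,0,0,0,120],
    [0,0,-0.03,0,0,0,120],
    [0,0,-0.09,0,0,0,100],
    [0,0,-0.15,0,0,0,60],
    [0,0,-0.17,0,0,0,0],
    [0,0,-0.17,0,0,0,0],
  ],
)

```text
clock: 9.12
position: [0.4199, 0.0017, 0.262]
tool_rot: [-3.138, -0.001, 1.538]
force: [0.1, -0.3, -1.1]
grip_width: 0.0856
```

```bash
python3 -c "
from rel import *
from m import *
rel([(.441,-.375,.26),(.441,-.375,.26,1.538-1.57),(.441,-.375,.26,0.832)])
for n in('scene','side','wrist'):
    im,d,K,E=grab(n);cv2.imwrite(f'pics/{n}3.png',im);np.savez(f'{n}3.npz',im=im,d=d,K=K,E=E);P=cloud(d,K,E)
    for c,m in masks(im).items():
        for s,ce,mk in comps(m):
            p=np.median(P[mk],0)
            if .35<p[0]<.7 and -.45<p[1]<.2 and p[2]>.03: print(n,c,s[:].tolist(),ce.round(1),p.round(3),'onz .121',onz(K,E,*ce,.121).round(4),'.115',onz(K,E,*ce,.115).round(4))
"
```

```text
t 9.12 pos [0.4199 0.0017 0.262 ] rot [-3.1382e+00 -1.3000e-03  1.5384e+00] F [ 0.1 -0.3 -1.1] grip 0.0856 q [-0.59  0.16  0.51  2.08 -0.1   0.92 -0.06]
(0.441, -0.375, 0.26) -> [-0.3759, 0.0333, 0.0014] [-0.0034, -0.0013, 0.0004]
(0.441, -0.375, 0.26, -0.03200000000000003) -> [-0.3759, 0.0333, 0.0014] [-0.0037, 0.0016, 1.5704]
(0.441, -0.375, 0.26, 0.832) -> [-0.3759, 0.0333, 0.0014] [-0.0037, -0.0001, 0.7064]
scene yellow [292, 153, 12, 13, 115] [297.6 159.3] [0.665 0.02  0.206] onz .121 [0.6871 0.051  0.121 ] .115 [0.6887 0.0531 0.115 ]
scene yellow [236, 162, 17, 20, 237] [244.  171.4] [0.534 0.073 0.122] onz .121 [0.5343 0.0761 0.121 ] .115 [0.5351 0.0784 0.115 ]
scene yellow [254, 215, 20, 20, 322] [263.4 224.7] [ 0.523 -0.085  0.122] onz .121 [ 0.5228 -0.0856  0.121 ] .115 [ 0.5236 -0.0841  0.115 ]
scene yellow [268, 331, 23, 25, 440] [279.5 342.7] [ 0.441 -0.376  0.106] onz .121 [ 0.4399 -0.3758  0.121 ] .115 [ 0.4402 -0.3758  0.115 ]
scene blue [207, 189, 18, 45, 140] [215.8 211.6] [ 0.419 -0.008  0.117] onz .121 [ 0.4192 -0.0017  0.121 ] .115 [4.194e-01 2.000e-04 1.150e-01]
[... 1150 characters left out ...]
 ] .115 [0.5313 0.0807 0.115 ]
wrist yellow [340, 229, 62, 50, 1327] [369.  247.6] [ 0.52  -0.068  0.122] onz .121 [ 0.5216 -0.0713  0.121 ] .115 [ 0.5237 -0.0743  0.115 ]
wrist blue [250, 98, 13, 41, 443] [256.  117.1] [0.421 0.05  0.118] onz .121 [0.4208 0.0505 0.121 ] .115 [0.4208 0.0501 0.115 ]
wrist blue [250, 146, 12, 78, 780] [255.9 183.4] [ 0.419 -0.007  0.118] onz .121 [ 0.419  -0.0064  0.121 ] .115 [ 0.419  -0.0081  0.115 ]
wrist red [355, 45, 14, 13, 32] [360.8  50.4] [0.51  0.101 0.1  ] onz .121 [0.5044 0.099  0.121 ] .115 [0.5062 0.0996 0.115 ]
wrist red [332, 217, 55, 42, 479] [351.9 229.2] [ 0.508 -0.058  0.1  ] onz .121 [ 0.5049 -0.0524  0.121 ] .115 [ 0.5067 -0.0551  0.115 ]
```

View pics/wrist3.png

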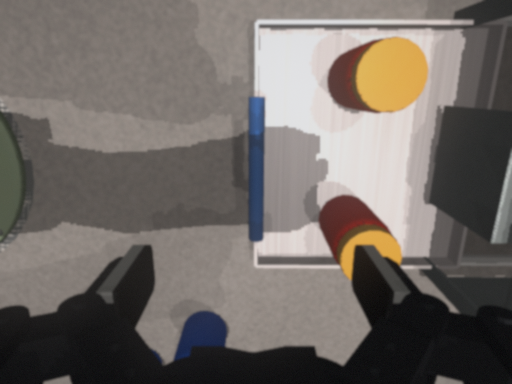

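View pics/side3.png

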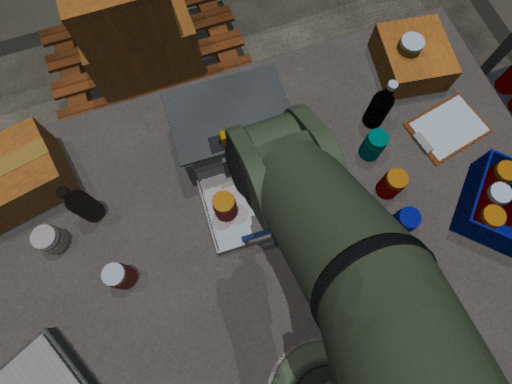

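View pics/scene3.png

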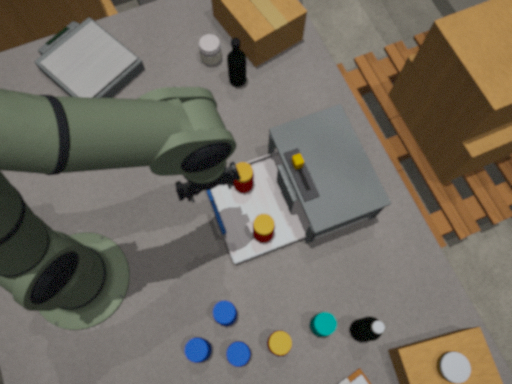

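The tray is out about 0.15 m with both row jars standing at (0.529, 0.080) and (0.523, −0.085). The target is the row middle, (0.528, −0.002). Next I go over the gold jar.

Request:
carry_out(
  series=[
    [-0.05,0.004,0,0,0,0,0],
    [-0.376,0.033,0.01,-0.0034,0,0,0],
    [-0.376,0.033,0.01,-0.0034,0,0,0],
    [-0.376,0.033,0.01,-0.0034,0,0,0],
    [-0.376,0.033,0.01,-0.0034,0,0,0],
    [-0.376,0.033,0.01,-0.0034,0,0,0],
    [-0.376,0.033,0.01,-0.0034,0,0,0],
    [-0.376,0.033,0.01,-0.0034,0,0,0],
    [-0.376,0.033,0.01,-0.0034,0,0,0],
    [-0.376,0.033,0.01,-0.0034,0,0,0],
  ],
)

```text
clock: 10.52
position: [0.4406, -0.374, 0.2508]
tool_rot: [-3.14, -0.001, 1.54]
force: [-0.8, -0.9, -0.9]
grip_width: 0.0859
```

```bash
python3 -c "
from rel import *
from m import *
rel([(.441,-.375,.15),(.441,-.375,.047)])
im,d,K,E=grab('wrist');cv2.imwrite('pics/w4.png',im);P=cloud(d,K,E)
for c in('yellow','blue'):
  for s,ce,mk in comps(masks(im)[c]): print(c,s,ce,np.median(P[mk],0),onz(K,E,*ce,.105))
im,d,K,E=grab('side');cv2.imwrite('pics/s4.png',im)
"
```

```text
t 10.53 pos [ 0.4406 -0.374   0.2508] rot [-3.1396e+00 -5.0000e-04  1.5398e+00] F [-0.8 -0.9 -0.9] grip 0.0859 q [ 0.18  0.49  0.61  1.73 -0.32  1.03  0.87]
(0.441, -0.375, 0.15) -> [-0.001, 0.0006, 0.1008] [-0.002, -0.0005, 0.0018]
(0.441, -0.375, 0.047) -> [-0.001, 0.0008, 0.2038] [-0.002, -0.0005, 0.0018]
yellow [ 224  142   64   63 3100] [255.50580645 173.45032258] [ 0.44124272 -0.37417713  0.10662298] [ 0.44109684 -0.37458786  0.105     ]
blue [  86    0   99   72 5606] [135.58597931  33.36532287] [ 0.34937006 -0.25625258  0.10627543] [ 0.3495487  -0.25743261  0.105     ]
blue [   0   68  103   70 6033] [ 45.89325377 101.66086524] [ 0.26120927 -0.30764243  0.1030947 ] [ 0.26760366 -0.30727769  0.105     ]
blue [ 101  116   87   74 4698] [143.51340996 151.78927203] [ 0.34303187 -0.35301448  0.10628663] [ 0.34408904 -0.35210032  0.105     ]
blue [ 136  271  116   92 4935] [181.7698075  323.93069909] [ 0.3455439  -0.5619128   0.05502552] [ 0.36116312 -0.53026909  0.105     ]
```

View pics/w4.png

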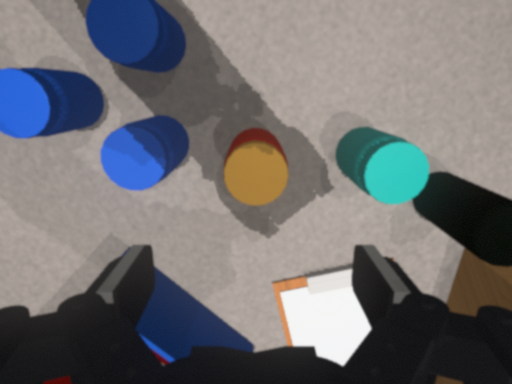

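The gold lid is at (256,173), 0.441/−0.3745, lid top about 0.106 m. Blue and turquoise neighbours are clear of the fingers.

Request:
carry_out(
  series=[
    [0,0.0005,0.06,0,0,0,0],
    [-0.0008,0.0005,0.11,0,0,0,0],
    [-0.0008,0.0005,0.15,0,0,0,0],
    [-0.0008,0.0005,0.185,0,0,0,0],
    [-0.0008,0.0005,0.204,0,0,0,0],
    [-0.0008,0.0005,0.204,0,0,0,0],
  ],
)

```text
clock: 11.38
position: [0.4399, -0.3759, 0.0463]
tool_rot: [-3.138, -0.001, 1.538]
force: [-0.5, 0.0, 1.4]
grip_width: 0.0856
```

Request:
carry_out(
  series=[
    [0,0,0,0,0,0,60],
    [0,0,0,0,0,0,150],
    [0,0,0,0,0,0,255],
    [0,0,0,0,0,0,255],
    [0,0,0,0,0,0,255],
  ],
  force=50,
)

```text
clock: 12.0
position: [0.4412, -0.3768, 0.0486]
tool_rot: [3.141, 0.001, 1.538]
force: [1.3, 1.0, 10.8]
grip_width: 0.061
```

Request:
carry_out(
  series=[
    [0,0,-0.02,0,0,0,255],
    [0,0,-0.06,0,0,0,255],
    [0,0,-0.11,0,0,0,255],
    [0,0,-0.16,0,0,0,255],
    [0,0,-0.18,0,0,0,255],
    [0,0,-0.18,0,0,0,255],
  ],
)

```text
clock: 12.75
position: [0.4409, -0.3765, 0.2291]
tool_rot: [3.141, 0.001, 1.538]
force: [0.2, 0.2, -3.3]
grip_width: 0.0606
```

```bash
python3 -c "
from rel import *
rel([(.528,-.002,.227),(.528,-.002,.064)])
im,d,K,E=grab('side');cv2.imwrite('pics/s5.png',im)
"
```

```text
t 12.75 pos [ 0.4409 -0.3765  0.2291] rot [3.1408e+00 1.4000e-03 1.5380e+00] F [ 0.2  0.2 -3.3] grip 0.0606 q [ 0.19  0.52  0.6   1.75 -0.35  0.98  0.89]
(0.528, -0.002, 0.227) -> [0.3772, 0.0748, 0.0017] [0.0008, 0.0014, 0.0]
(0.528, -0.002, 0.064) -> [0.3774, 0.0747, 0.1647] [0.0008, 0.0014, 0.0]
```

View pics/s5.png

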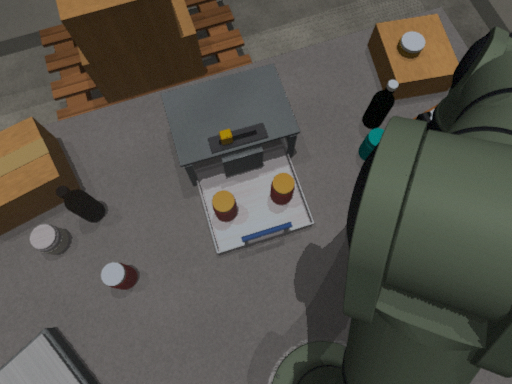

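```bash
python3 -c "
from rel import *
from m import *
for n in('side','scene'):
  im,d,K,E=grab(n)
  for c in('yellow','blue'):
    for s,ce,mk in comps(masks(im)[c]):
      u=np.argwhere(mk)[:,::-1]; q=np.array([onz(K,E,a,b,.121 if c=='yellow' else .114) for a,b in u])
      if .35<q[:,0].mean()<.6 and abs(q[:,1].mean())<.15:
        cc,r=cv2.minEnclosingCircle(q[:,:2].astype(np.float32)*1000); print(n,c,s[4],q.mean(0).round(4),np.round(cc,1),round(r,1))
"
```

```text
side yellow 342 [ 0.5224 -0.0806  0.121 ] [522.7 -81. ] 27.7
side yellow 358 [0.5281 0.0804 0.121 ] [528.2  80.3] 27.9
side blue 208 [0.4192 0.0024 0.114 ] [421.5   2.4] 63.0
scene yellow 304 [0.5292 0.0767 0.121 ] [529.4  77.9] 29.6
scene yellow 323 [ 0.5229 -0.0853  0.121 ] [523.1 -84.8] 28.0
scene blue 145 [ 0.4194 -0.0009  0.114 ] [ 4.209e+02 -3.000e-01] 63.4
```

Request:
carry_out(
  series=[
    [0.04,0.008,0,0,0,0,255],
    [0.095,0.019,0,0,0,0,255],
    [0.15,0.03,0,0,0,0,255],
    [0.205,0.041,0,0,0,0,255],
    [0.26,0.052,0,0,0,0,255],
    [0.31,0.062,0,0,0,0,255],
    [0.35,0.07,0,0,0,0,255],
    [0.375,0.0748,0,0,0,0,255],
    [0.375,0.0748,0,0,0,0,255],
    [0.375,0.0748,0,0,0,0,255],
  ],
)

```text
clock: 14.15
position: [0.5271, -0.0046, 0.226]
tool_rot: [-3.138, 0.001, 1.537]
force: [0.6, -0.7, -3.3]
grip_width: 0.0605
```

```bash
python3 -c "
from rel import *
from m import *
rel([(.528,-.004,.12),(.528,-.004,.066),(.528,-.004,.0648)])
for n in('wrist','scene'):
  im,d,K,E=grab(n);cv2.imwrite(f'pics/{n}6.png',im)
  P=cloud(d,K,E)
  for s,ce,mk in comps(masks(im)['yellow']):
    p=np.median(P[mk],0)
    if .4<p[0]<.7 and abs(p[1])<.2: print(n,s,ce,p)
"
```

```text
t 14.15 pos [ 0.5271 -0.0046  0.226 ] rot [-3.1381e+00  7.0000e-04  1.5374e+00] F [ 0.6 -0.7 -3.3] grip 0.0605 q [-0.54  0.43  0.6   1.88 -0.3   0.92  0.16]
(0.528, -0.004, 0.12) -> [0.0007, 0.0013, 0.106] [-0.0035, 0.0007, -0.0006]
(0.528, -0.004, 0.066) -> [0.0007, 0.0015, 0.16] [-0.0035, 0.0007, -0.0006]
(0.528, -0.004, 0.0648) -> [0.0007, 0.0015, 0.1612] [-0.0035, 0.0007, -0.0006]
wrist [ 216   26   79   85 5095] [254.03022571  68.46889107] [0.52891936 0.08012619 0.12259867]
wrist [497 137  15  62 569] [506.19332162 173.69771529] [0.65354578 0.02023864 0.20586284]
wrist [  163   244   178   111 14808] [251.26661264 299.87830902] [0.52592482 0.00705424 0.28427254]
scene [292 153  12  13 115] [297.49565217 159.33913043] [0.66423002 0.01991    0.20620494]
scene [233 166   4   8  21] [234.52380952 169.61904762] [0.51044625 0.09154254 0.12231413]
scene [254 180   9   7  31] [258.61290323 183.16129032] [ 0.53257106 -0.02717327  0.2833224 ]
scene [254 215  20  20 331] [263.54984894 224.49244713] [ 0.5232047  -0.08561814  0.12163412]
```

View pics/wrist6.png

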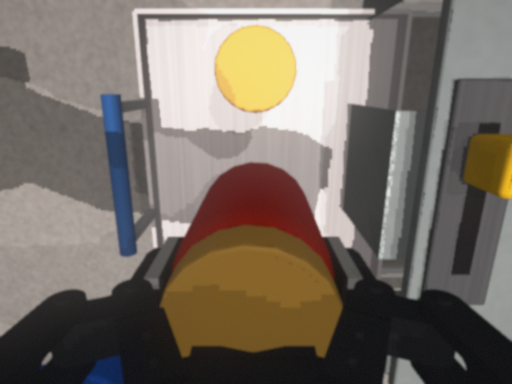

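View pics/scene6.png

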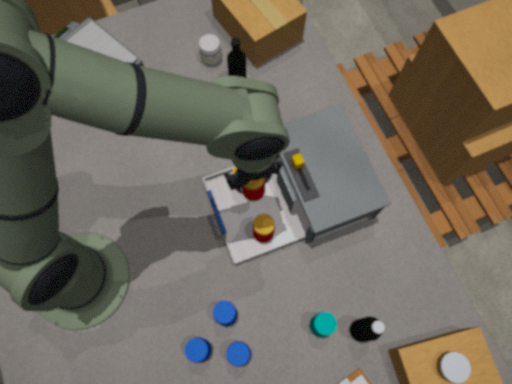

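The gold jar hangs upright in the jaws over the gap at (251,300), the left row jar at (254,68), and the way down is clear.

Request:
carry_out(
  series=[
    [0.0007,0.0014,0.03,-0.0035,0,0,255],
    [0.0007,0.0014,0.07,-0.0035,0,0,255],
    [0.0007,0.0014,0.11,-0.0035,0,0,255],
    [0.0007,0.0014,0.14,-0.0035,0,0,255],
    [0.0007,0.0014,0.152,-0.0035,0,0,255],
    [0.0007,0.0014,0.158,-0.0035,0,0,255],
    [0.0007,0.0014,0.161,-0.0035,0,0,255],
    [0.0007,0.0014,0.161,-0.0035,0,0,255],
  ],
)

```text
clock: 15.25
position: [0.529, -0.0031, 0.0661]
tool_rot: [3.14, -0.0, 1.538]
force: [0.4, -0.8, -3.2]
grip_width: 0.0607
```

Request:
carry_out(
  series=[
    [0,0,0.0015,0,0,0,255],
    [0,0,0.003,0,0,0,255],
    [0,0,0.003,0,0,0,255],
  ],
)

```text
clock: 15.62
position: [0.5302, -0.0031, 0.0644]
tool_rot: [3.137, -0.001, 1.538]
force: [-1.3, 1.5, 29.8]
grip_width: 0.0606
```

Request:
carry_out(
  series=[
    [0,-0.0008,-0.0017,0,0,0,255],
    [0,-0.0008,-0.0017,0,0,0,200],
    [0,-0.0008,-0.0017,0,0,0,100],
    [0,-0.0008,-0.0017,0,0,0,0],
    [0,-0.0008,-0.0017,0,0,0,0],
    [0,-0.0008,-0.0017,0,0,0,0],
  ],
)

```text
clock: 16.38
position: [0.5277, -0.0031, 0.0642]
tool_rot: [3.141, 0.0, 1.538]
force: [-0.5, 1.1, -0.4]
grip_width: 0.0851
```

Request:
carry_out(
  series=[
    [0,0,-0.02,0,0,0,0],
    [0,0,-0.06,0,0,0,0],
    [0,0,-0.11,0,0,0,0],
    [0,0,-0.16,0,0,0,0],
    [0,0,-0.2,0,0,0,0],
    [-0.05,0,-0.22,0,0,0,0],
    [-0.1,0,-0.22,0,0,0,0],
    [-0.15,0,-0.22,0,0,0,0],
    [-0.2,0,-0.22,0,0,0,0],
    [-0.2,0,-0.22,0,0,0,0],
  ],
)

```text
clock: 17.62
position: [0.5199, -0.207, 0.2844]
tool_rot: [3.14, 0.001, 1.532]
force: [0.7, 1.1, -0.8]
grip_width: 0.0851
```

```bash
python3 -c "
from rel import *
from m import *
rel([])
for n in('side','scene','wrist'):
  im,d,K,E=grab(n);cv2.imwrite(f'pics/{n}7.png',im); P=cloud(d,K,E)
  for c in('yellow','blue'):
    for s,ce,mk in comps(masks(im)[c]):
      u=np.argwhere(mk)[:,::-1]; q=np.array([onz(K,E,a,b,.121 if c=='yellow' else .114) for a,b in u])
      if .35<q[:,0].mean()<.6 and abs(q[:,1].mean())<.15:
        cc,r=cv2.minEnclosingCircle(q[:,:2].astype(np.float32)*1000); print(n,c,s[4],q.mean(0).round(4),np.round(cc,1),round(r,1),'z',np.percentile(P[mk][:,2],[25,50,75]).round(3))
"
```

```text
t 17.62 pos [ 0.5199 -0.207   0.2844] rot [3.1405e+00 1.5000e-03 1.5325e+00] F [ 0.7  1.1 -0.8] grip 0.0851 q [-0.21  0.43  0.67  1.74 -0.3   1.08  0.52]
side yellow 343 [ 0.5237 -0.0805  0.121 ] [523.9 -80.2] 27.8 z [0.119 0.12  0.121]
side yellow 352 [ 0.5268 -0.0009  0.121 ] [526.8  -1. ] 28.0 z [0.118 0.12  0.121]
side yellow 360 [0.5289 0.0805 0.121 ] [529.3  80.6] 27.6 z [0.119 0.12  0.121]
side blue 60 [0.4219 0.0493 0.114 ] [423.   48.5] 17.8 z [0.114 0.115 0.116]
scene blue 29 [ 0.4189 -0.0503  0.114 ] [419.9 -51.1] 12.8 z [0.115 0.117 0.119]
wrist yellow 3459 [ 0.5244 -0.0839  0.121 ] [524.8 -82.5] 28.1 z [0.122 0.123 0.123]
wrist blue 138 [ 0.4193 -0.0599  0.114 ] [419.2 -59.9] 6.7 z [0.116 0.118 0.118]
```

View pics/side7.png

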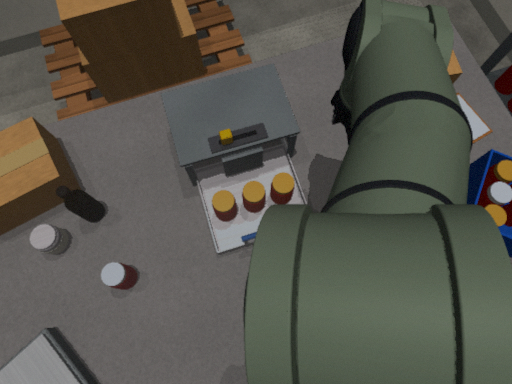

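View pics/scene7.png

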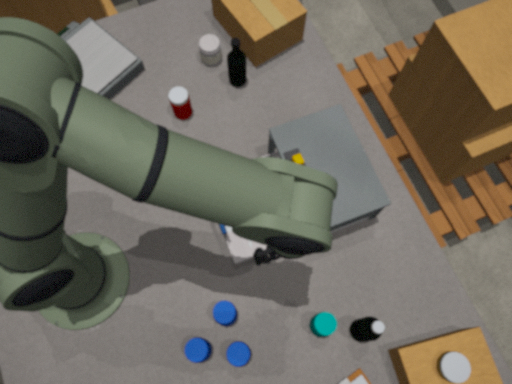

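The side view shows the three gold lids in one row at (225,200), (254,190) and (283,183), all upright, with the tray out and the robot clear.

```bash
python3 -c "
from workcell import ticket
print(ticket.job_done())"
```

```text
the job is handed in; nothing more can be done
None
```

The tray is out at about its stop, and the gold-lidded jar stands in the gap, in line with the two row jars. I handed the job in at about 17.8 s; it reports no verdict.

**What I did:** The catch sat about 3 mm from its centre, where it always holds, so I slid it 26 mm to its +y end before trying the tray. The first pull then brought the tray out freely. The handle bar moved from x 0.569 to about 0.420 m, which is roughly 149 mm. I then gripped the gold jar with the jaws across the row's line, lowered it into the gap and released it.

**Last checks (side camera):**

| Jar | x (m) | y (m) |
|---|---|---|
| Row left | 0.529 | +0.081 |
| Gold | 0.527 | −0.001 |
| Row right | 0.524 | −0.080 |

- **Spacing:** the gold jar is about 80 mm from each row jar, and within about 3 mm of the row's line.
- **Standing:** all three lid tops are at 0.120 m, so the jars stand upright on the tray floor.
- **White jar:** it looks unmoved in the pictures.
- **Robot:** wrist force was about 1 N and the gripper was clear of everything.

**Disagreements:**
- The side camera put the right jar about 2–5 mm closer in y than the other cameras did; this is well inside tolerance.
- Setting the jar down pressed it on the tray with about 30 N for a moment; I backed off before releasing.
- The final tray position comes from the side and wrist views, since the arm hid most of the tray from the scene camera.

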